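# Batch brass bars through the trip scale

## Task

Batch off brass bars on the trip scale: take them from under the carrier's handle and lay them lengthwise along the bottom of the steel bucket, let go low in its mouth and not dropped from above, until two or three of them trip the bucket by themselves, with your hand clear, and it dumps them into the grey tote. Then swing the bucket back upright against its stop; its counterweight lever has a grip for this. Leave the bars that were not needed lying in the carrier, none in the bucket or on the bench, and the other tools and containers where they are.

Things in the scene. Friction and masses are not known exactly. Their poses are not given: they have to be found in the camera images.
- bar1: one of four equal plain brass round bars, 22 mm diameter, 120 mm long, about 0.39 kg, lying level across the wooden carrier. Origin at the bar's middle on its axis; its x axis runs along the bar (its y and z turn as it rolls).
- bar2: one of four equal plain brass round bars, 22 mm diameter, 120 mm long, about 0.39 kg, lying level across the wooden carrier. Origin at the bar's middle on its axis; its x axis runs along the bar (its y and z turn as it rolls).
- bar3: one of four equal plain brass round bars, 22 mm diameter, 120 mm long, about 0.39 kg, lying level across the wooden carrier. Origin at the bar's middle on its axis; its x axis runs along the bar (its y and z turn as it rolls).
- bar4: one of four equal plain brass round bars, 22 mm diameter, 120 mm long, about 0.39 kg, lying level across the wooden carrier. Origin at the bar's middle on its axis; its x axis runs along the bar (its y and z turn as it rolls).
- carrier: heavy plywood carrying tray that does not move, 150 mm (x) by 332 mm (y). Origin on the bench under its centre; its x points roughly to the robot's left, its y towards the robot. The bars lie along its x, axes 53.5 mm high, in V notches at y -81, -27, 27 and 81 mm of two rails (14 mm wide, at x -42 and 42 mm, tops 50 mm high). Between the rails they hang free over a floor 12 mm high, 32 mm apart side to side.
- handle (a point): middle of the carrier's fixed round handle, 24 mm thick, along the carrier's y, right above the bars' middles, 170 mm over the bench: a bar cannot be taken straight from above; reach under it with the tool leaning along the bar (about 40 degrees at the bar's middle). End boards hold it: inner faces at carrier y -154 and 154 mm, 192 mm high, 150 mm wide, above 60 mm height narrowing to 60 mm.
- stand: green steel frame of the trip scale, fixed, base plate 130 mm (x) by 235 mm (y). Origin on the bench under the hinge axis, z up. The hinge axis runs along its y, 145 mm above the bench; bearing plates 8 mm thick at y -95 and 95 mm reach 161 mm high. The bucket dumps towards +x, away from the robot. Nothing stands above the bucket.
- lever (a joint): angle of bucket and counterweight lever (one piece) about the hinge, rad: 0 upright on its stop, 1.25 tipped right over. The weight (unknown) holds it at 0 until two or three bars load it; then it tips by itself, slowed by a dashpot (1 to 4 s, slow at first), empties, and stays tipped. To reset, swing the grip back towards the robot (up to 12 N); below 0.2 rad it goes home by itself in 1 to 2 s.
- bucket (a point): sheet-steel trough, turning with joint lever. Origin on the hinge axis midway between its side walls; at lever 0 its axes are the stand's. From the side a V: bottom line at x 30, z 20 mm, front plate up to the lip at x 128, z 97, rear plate up to the rim at x -15, z 105; side walls at y -78 and 78, full height; sheet 3 mm. The first bar settles at about x 33, z 37, the next at x 50, z 50.
- mouth (a point): point in the bucket's mouth, level with its rim: bucket x 50, y 0, z 100 mm; axes as the bucket. A bar lying along the bucket's y, let go with its axis here or up to 10 mm lower, falls gently into place, with room for the fingers. As it trips, the rear rim swings over the mouth (nothing but the lever rises above 106 mm from the hinge).
- grip (a point): middle of the black round grip on the lever's end: 16 mm thick, 66 mm long along the hinge direction (stand y 116 to 182 mm), 150 mm from the hinge axis; axes as the bucket. At lever 0 it is at stand x -87, z 267 mm; at 1.25 at x 89, z 266 mm; highest halfway, 295 mm. The lever bar (22 by 8 mm, y 108 to 116) bears a steel disc of 68 mm diameter, 98 mm from the hinge, y 117 to 151 mm.
- tote: grey open plastic tote box that does not move, 240 mm (x) by 220 mm (y) by 60 mm high, walls and floor 5 mm, in front of the bucket (towards +x); it catches what the bucket dumps. Origin at the centre of its underside.
- screwdriver: loose screwdriver with yellow handle lying on the bench near the trip scale, bystander. Origin on the bench under it.
- wrench: loose steel wrench lying flat beside the carrier, bystander. Origin on the bench under it.
- brush: loose brush lying beside the trip scale, bystander. Origin on the bench under it.
- jar: closed amber glass jar, 64 mm diameter, 85 mm high, standing near the trip scale, bystander. Origin at the centre of its underside.
- can: aluminium can, 66 mm diameter, 110 mm high, standing behind the carrier, bystander. Origin at the centre of its underside.
- square: steel try square (stock 100 by 18 by 18 mm along its y, blade 120 mm along +x) lying beside the tote, bystander. Origin on the bench under it.
Things that resemble listed ones, but are neither listed nor needed, are in the scene too. Leave any pink look-alike of the bar2 alone.

How it is judged:
By the outcome, as a careful person would: the job done as asked, in the order asked, and still so for the second after the job is handed in, with the robot touching nothing.
It also fails if it takes over 72 s, if anything falls off the work surface, if the arm or the gripper's body presses on something with over 40 N, if the wrist force passes 120 N, or if a joint passes its speed limit or range.

## Robot

A 6-joint arm with a two-finger parallel gripper is mounted at the origin on the work surface. World frame = base frame: x ahead of the robot, y to its left, z up, the work surface at z = 0. Lengths are in mm, angles in rad, forces in N, time in s.
With the tool pointing down it reaches from about 350 to 975 mm from the base axis. Payload 7.1 kg.
Tool frame: the origin (TCP) lies on the mounting face of the last link; the fingertips stand 182 mm ahead of it and the grasp point (between the pads) lies 163 mm ahead of it; z points along the fingers, y is the direction in which the jaws open and shut (so a half turn about z gives the same grasp; the last joint's range is limited). The gripper opens to 88 mm and grips with 3 to 60 N. Pads are 20 mm wide; open, the fingers measure 115 mm over their backs; the gripper's body (75 mm by 178 mm) begins 61 mm behind the grasp point.
Start: joints at [-1.36, 0.423, 1.63, -0, 1.089, -0.019], TCP at [142.384, -608.55, 404.675] pointing down, gripper open.
Joint ranges: [-3, 3], [-0.9, 2.11], [0.09, 2.58], [-1.31, 4.45], [0.11, 2.69], [-2.54, 2.54]. Speed limits (rad/s): [2.39, 2.39, 3.01, 3.14, 3.14, 3.14].

## Interface

Orientations are given as a rotation vector (axis times angle).
In Python, from workcell import ctrl, optics, nets gives the robot as it stands.
- The arm moves only by the tool send_rows, never from a script. Its argument "rows" is a list of rows, each an object with "offset": the shift along the tool's x, y, z in m, a list of three; "twist": the turn, a rotation vector about the tool's x, y, z in degrees, a list of three. A call has exactly 5 rows; each row shifts and turns the pose as measured when the row begins, along the tool's axes as they then stand; what a row does not reach is not made up. A row lasts 1/12 s, in which the tool goes at most 41.7 mm and 7.16 degrees, less where a joint would pass 70% of its speed; a pose out of reach is approached as far as the arm can. A call is refused whole if a number of a shift passes 0.0417 or a number of a turn 7.16, either way. A call with a gripper value outside its range is refused whole. "gripper" is the finger opening in m, from 0 to 0.0878, set as the call begins (left out, the last holds). The fingers move at their own pace and stop on an object; the grip force is fixed at half the most. Time passes only in rows, so rows that do not move let the fingers close, or fill a call up. It gives the time, the measured TCP pose, the force and the opening at its end, in the units of the state.
- ctrl.get_obs(): the state, without advancing time (a new reading comes with each control period).
- optics.get_image(name): name is "scene" or "top" or "wrist"; returns (picture, depth): 384x512x3 uint8, blue, green, red; 384x512 float32, mm along the optical axis (not along the pixel's ray), 0 where there is no reading.
- optics.camera_info(name): a dict with "K" (3x3 intrinsics, pixels), "pose" (4x4, takes a point from camera to world coordinates). Camera axes: x right, y down, z forward; pixel columns grow to the right and rows downward; lengths in mm; the calibration is good to about 2 mm. A picture is of the moment at which its call begins: read the wrist's pose just before it. camera_info takes no time and is no camera call; for the wrist camera it gives the pose at the moment of the call.
- ctrl.close_job(): hands the job in, once; it reports no verdict.
Trained networks look in the newest picture that a camera, given by its name, has taken for a name from the list of things; names that differ only in an ending like _2 or _b are one class to them, and where a whole thing is asked for, a point or a joint stands for the part that bears it (a point fixed in the world has none). Each returns a list of dicts, best first, with "conf" (0 to 1); they miss things now and then, are a little off and sometimes report something else, mostly with a low value. They report only what shows in the picture. A call takes as long as a camera call. They do not tell look-alikes from the thing itself.
- nets.spot_in(camera, label): "extent" ([left, top, right, bottom] in pixels, round what is visible of it).
- nets.spot_point(camera, label): "position" ([column, row] in pixels: a listed point, or the origin of a listed thing).
The state is a dict: "t": time; "qpos": joint angles; "qvel": joint speeds; "joint_torque": joint torques, N m; "ee_pos": TCP position; "orientation": TCP orientation; "ft_force": force on the tool from outside, world axes, zero at the start; "moment": the same for the moment, N m; "width": finger opening in mm.
Only numpy, scipy, OpenCV 4.12 (cv2) and the standard library are available. Lean on these libraries where they do the work, as an engineer would, in place of code of your own. Each camera call takes 0.05 s, during which the arm holds its last target. There are 200 camera calls.

## Working session

There is one attempt and no reset: what is moved stays moved. The work goes in short steps, Python scripts to look and compute and a tool call to move; the robot and the scene stay as the last step left them, time stands still between calls to the robot, and variables do not carry over. Pictures are saved under pics/ and viewed, about 8 in all and at most 12, crops included, and the job is handed in when it is done.

Besides the shell and the picture viewer there is one more tool, called after "Call:" as name(argument=value, ...) on one line, values as JSON. send_rows: Moves the arm, as the interface text tells. Its arguments: {"type":"object","properties":{"rows":{"type":"array"},"gripper":{"type":"number"}},"required":["rows"]}

```bash
ls; mkdir -p pics
python3 - <<'E'
from workcell import ctrl, optics, nets
import cv2, numpy as np
o=ctrl.get_obs(); print(o)
ims=[]
for c in ("scene","top"):
    im,d=optics.get_image(c); ims.append(im); np.savez('%s.npz'%c,im=im,d=d,K=optics.camera_info(c)["K"],P=optics.camera_info(c)["pose"])
    cv2.imwrite(f"pics/{c}0.png",cv2.resize(im,(800,600)))
    print(c,optics.camera_info(c))
    for n in ["carrier","handle","stand","bucket","mouth","grip","tote","bar1"]:
        print(n,[(np.round(r["position"],1).tolist(),round(r["conf"],2)) for r in nets.spot_point(c,n)[:5]])
E
```

```text
pics
{'t': 0.0, 'qpos': array([-1.35997266e+00,  4.23812248e-01,  1.63068310e+00,  1.52158898e-06,
        1.08857590e+00, -1.90026276e-02]), 'qvel': array([ 0.00034559, -0.00127657,  0.00083912,  0.00033712,  0.00112667,
       -0.00086416]), 'joint_torque': array([-2.28805635e-03, -5.44618106e+01, -2.73661155e+01,  6.40924461e-02,
        2.27945996e-02, -9.98950759e-05]), 'ee_pos': array([ 142.34601636, -608.29045214,  403.92205128]), 'orientation': array([-3.11941096e+00, -3.60046421e-01,  2.20206763e-04]), 'ft_force': array([-0.22276745,  0.20923835,  0.63845789]), 'moment': array([-0.00111696,  0.05133575,  0.03303645]), 'width': 87.70324859299811}
scene {'K': array([[411.53684438,   0.        , 253.56198279],
       [  0.        , 411.53684438, 200.22249579],
       [  0.        ,   0.        ,   1.        ]]), 'pose': array([[-8.45767822e-01,  2.80481864e-01, -4.53879626e-01,
         1.12483988e+03],
       [ 5.33342869e-01,  4.68202096e-01, -7.04508468e-01,
         8.43806866e+02],
       [ 1.49055436e-02, -8.37924055e-01, -5.45583269e-01,
         8.46815006e+02],
       
[... 748 characters left out ...]
1,
         3.91673501e+02],
       [-9.99315415e-01,  2.64665101e-02,  2.58500479e-02,
        -6.15414731e+01],
       [-2.93049751e-02, -1.39796200e-01, -9.89746554e-01,
         1.43807352e+03],
       [ 0.00000000e+00,  0.00000000e+00,  0.00000000e+00,
         1.00000000e+00]])}
carrier [([205.0, 217.8], 0.84)]
handle [([198.0, 212.5], 0.94), ([361.1, 200.6], 0.7)]
stand [([317.6, 217.0], 0.68)]
bucket [([326.0, 218.4], 0.62), ([200.8, 195.7], 0.29)]
mouth [([330.1, 199.9], 0.57), ([321.7, 218.8], 0.18)]
grip [([288.9, 246.1], 0.59)]
tote [([308.1, 166.0], 0.58)]
bar1 [([155.6, 155.7], 0.67), ([252.4, 208.0], 0.6), ([199.7, 197.4], 0.56), ([207.4, 238.8], 0.53), ([201.1, 207.4], 0.49)]
```

View pics/scene0.png

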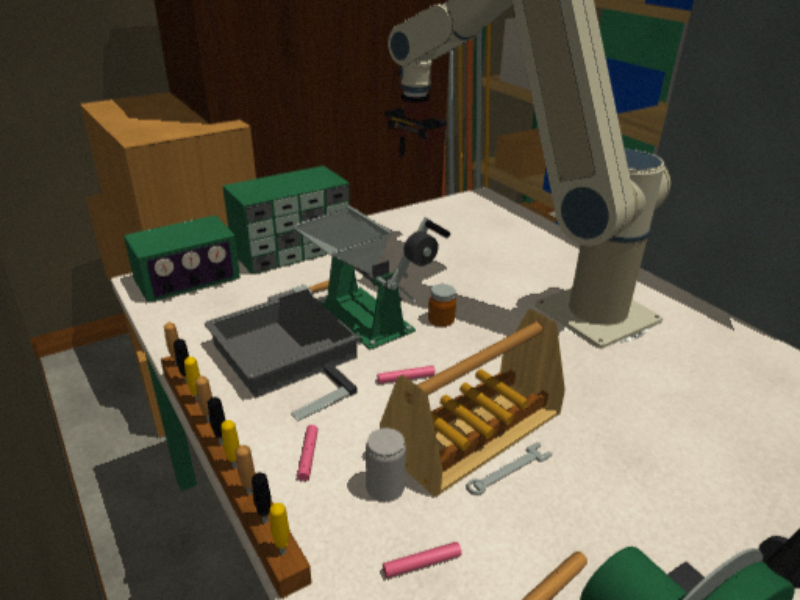

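View pics/top0.png

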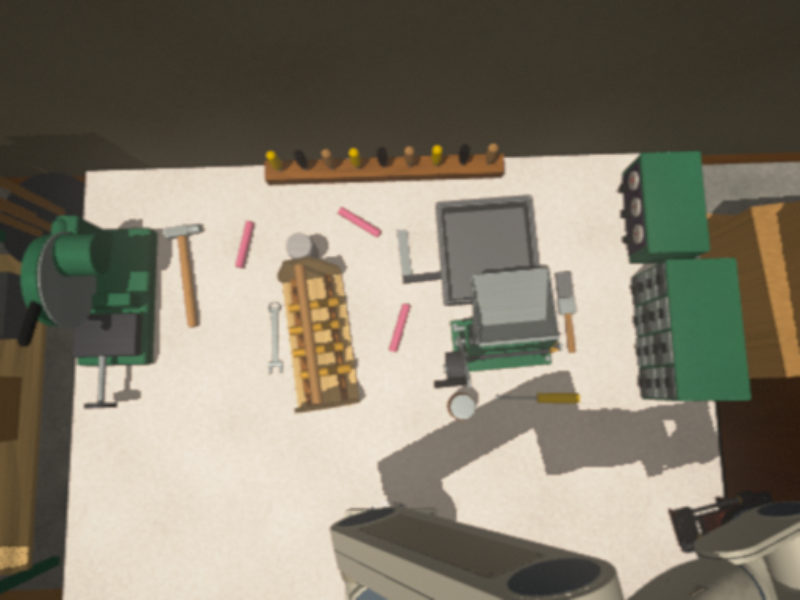

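The scene view shows the carrier with four brass bars at about (480,420) and the stand and bucket at about (360,260), with the lever at (425,240). The top view has the carrier at (320,335) and the bucket at (515,305). The pink bars on the bench are look-alikes. Next I fit poses from depth.

```bash
cat > h.py <<'E'
import numpy as np, cv2
def cloud(c):
    z=np.load(f'{c}.npz'); im,d,K,P=z['im'],z['d'],z['K'],z['P']
    v,u=np.nonzero(d>0); Z=d[v,u]
    p=np.c_[(u-K[0,2])/K[0,0]*Z,(v-K[1,2])/K[1,1]*Z,Z]@P[:3,:3].T+P[:3,3]
    return p,im[v,u].astype(int)
E
python3 - <<'E'
from h import *
for c in ("top","scene"):
    p,col=cloud(c); x,y,z=p.T
    print(c,"bench z",np.median(z[(abs(z)<25)]), np.std(z[abs(z)<12]))
    # carrier handle
    m=(z>172)&(z<200)&(x>300)&(x<620)&(y>0)&(y<160)
    q=p[m]; print('handle n',m.sum(), q.min(0).round(), q.max(0).round())
    if c=='top' or 1:
        l=cv2.fitLine(q[:,:2].astype(np.float32),cv2.DIST_HUBER,0,.01,.01).ravel(); print('line',l.round(3))
        t=(q[:,:2]-l[2:])@l[:2]; print('t pct',np.percentile(t,[0,1,50,99,100]).round(1))
    # bucket rim
    m=(z>228)&(z<262)&(x>300)&(x<650)&(y>-350)&(y<-100); q=p[m]
    print('bucket n',m.sum(),cv2.minAreaRect(q[:,:2].astype(np.float32)), np.percentile(q,[1,50,99],axis=0).round(1).tolist())
    m=(z>30)&(z<75)&(col[:,2]>120)&(col[:,2]-col[:,0]>60)&(col[:,2]-col[:,1]<60)&(x>250)&(x<650)&(y>0)&(y<180); print('brass n',m.sum())
# heightmap of both
H=np.zeros((400,560),np.float32)
for c in ("scene","top"):
    p,col=cloud(c)
    i=((650-p[:,0])/1).astype(int); j=((200-p[:,1])).astype(int)
    m=(i>=0)&(i<400)&(j>=0)&(j<560)&(p[:,2]<330)
    np.maximum.at(H,(i[m],j[m]),p[m,2].astype(np.float32))
H=cv2.dilate(H,np.ones((3,3)))
cv2.imwrite('pics/h.png',cv2.applyColorMap(np.clip(H/310*255,0,255).astype(np.uint8),cv2.COLORMAP_TURBO))
E
```

```text
top bench z 1.0934347637371502 3.4939532095110697
handle n 313 [349. 107. 172.] [550. 160. 198.]
line [9.95000e-01 9.80000e-02 4.33279e+02 1.50028e+02]
t pct [-85.  -84.1 -28.  106.7 117.3]
bucket n 894 ((519.2560424804688, -236.02847290039062), (208.96263122558594, 238.30718994140625), 4.121434688568115) [[410.0, -349.1, 228.4], [494.7, -236.0, 241.4], [627.5, -127.5, 261.0]]
brass n 412
scene bench z -0.35941640992695056 3.1361648669491875
handle n 204 [346. 111. 172.] [525. 160. 194.]
line [9.89000e-01 1.50000e-01 3.97054e+02 1.49664e+02]
t pct [-50.7 -49.5 -32.3  93.5 127.4]
bucket n 813 ((511.786376953125, -225.3837890625), (223.46250915527344, 262.62432861328125), 3.8411641120910645) [[402.7, -349.6, 228.3], [489.2, -192.8, 240.7], [627.6, -122.3, 259.9]]
brass n 245
```

View pics/h.png

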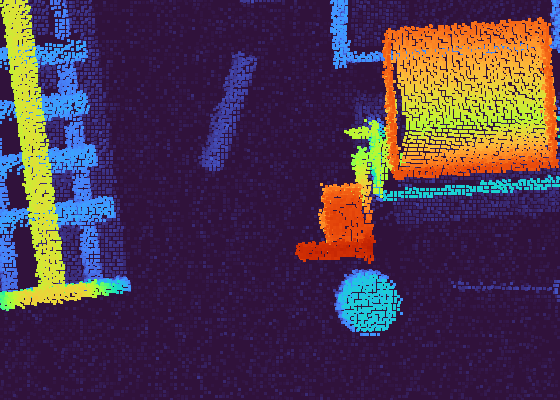

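```bash
cat > fit.py <<'E'
from h import *
from scipy.optimize import least_squares
def box(p,c,h):
    q=abs(p-np.array(c))-np.array(h); return np.linalg.norm(np.maximum(q,0),axis=1)+np.minimum(q.max(1),0)
def cyl(p,a,b,r):
    a,b=np.array(a,float),np.array(b,float); t=np.clip((p-a)@(b-a)/((b-a)@(b-a)),0,1)
    return np.linalg.norm(p-a-t[:,None]*(b-a),axis=1)-r
def carrier(p):
    s=[cyl(p,[0,-154,170],[0,154,170],12)]
    for k in(-1,1):
        s+=[box(p,[0,k*160,30],[75,6,30]),box(p,[0,k*160,126],[30,6,66]),box(p,[k*42,0,30],[7,154,20])]
    s+=[cyl(p,[-49,y,53.5],[49,y,53.5],11) for y in(-81,-27,27,81)]
    return np.min(s,axis=0)
def stand(p,L=0):
    s=[box(p,[0,k*95,80],[12,4,81]) for k in(-1,1)]
    q=p-[0,0,145]; c,n=np.cos(L),np.sin(L); q=np.c_[c*q[:,0]-n*q[:,2],q[:,1],n*q[:,0]+c*q[:,2]]
    for A,B in(([30,20],[128,97]),([30,20],[-15,105])):
        A=np.array(A,float);B=np.array(B,float);d=B-A;l=np.hypot(*d);d/=l;r=q[:,[0,2]]-A
        s.append(box(np.c_[r@d-l/2,q[:,1],r@[-d[1],d[0]]],[0,0,0],[l/2,78,1.5]))
    s.append(cyl(q,[-87,116,122],[-87,182,122],8))
    s.append(cyl(q,[-57,134,80],[-57,134,80],34))
    return np.min(s,axis=0)
def fit(model,p,x0,R=230,zmin=25):
    x=np.array(x0,float)
    for R_ in (25,12,8):
        def loc(x):
            q=p-[x[0],x[1],0]; c,s=np.cos(x[2]),np.sin(x[2]); return np.c_[c*q[:,0]+s*q[:,1],-s*q[:,0]+c*q[:,1],q[:,2]]
        l=loc(x); k=(abs(model(l))<R_)&(p[:,2]>zmin)
        pp=p[k]
        def res(x):
            q=pp-[x[0],x[1],x[3]]; c,s=np.cos(x[2]),np.sin(x[2]); return model(np.c_[c*q[:,0]+s*q[:,1],-s*q[:,0]+c*q[:,1],q[:,2]])
        x4=np.r_[x[:3],0 if len(x)<4 else x[3]]
        r=least_squares(res,x4,loss='soft_l1',f_scale=2,x_scale=[1,1,.01,1]); x=r.x
    return x,k.sum(),np.median(abs(res(x)))
E
python3 - <<'E'
from fit import *
P=[cloud(c)[0] for c in("top","scene")]
# carrier x ~ robot left(+y), y ~ towards robot(-x): yaw ~ +90deg
for nm,pp in(("top",P[0]),("scene",P[1]),("both",np.r_[P[0],P[1]])):
    pp=pp[(abs(pp[:,0]-480)<250)&(abs(pp[:,1]+50)<350)]
    for x0 in([470,185,np.pi/2+.13],):
        x,n,m=fit(carrier,pp,x0); print(nm,'carrier',x.round(3),n,m.round(2))
    x,n,m=fit(stand,pp,[495,-270,.07],zmin=90); print(nm,'stand',x.round(3),n,m.round(2))
E
```

```text
top carrier [466.892 158.682   1.711  19.967] 1376 3.04
top stand [ 4.95e+02 -2.70e+02  7.00e-02  0.00e+00] 0 nan
scene carrier [470.394 174.95    1.698  14.208] 2177 2.29
scene stand [ 4.95e+02 -2.70e+02  7.00e-02  0.00e+00] 0 nan
both carrier [468.701 171.841   1.694  16.85 ] 3252 2.83
both stand [ 4.95e+02 -2.70e+02  7.00e-02  0.00e+00] 0 nanfit.py:6: RuntimeWarning: invalid value encountered in divide
  a,b=np.array(a,float),np.array(b,float); t=np.clip((p-a)@(b-a)/((b-a)@(b-a)),0,1)
  return _methods._mean(a, axis=axis, dtype=dtype,
  ret = ret.dtype.type(ret / rcount)
```

```bash
sed -i 's/\[-57,134,80\],\[-57,134,80\],34/[-57,117,80],[-57,151,80],34/; s/s.append(cyl(q,\[-57,117.*/s.append(box(np.c_[np.hypot(q[:,0]+57,q[:,2]-80),q[:,1]],[0,134],[34,17]))/' fit.py
python3 - <<'E'
from fit import *
P=[cloud(c)[0] for c in("top","scene")]
for nm,pp in(("top",P[0]),("scene",P[1]),("both",np.r_[P[0],P[1]])):
    pp=pp[(abs(pp[:,0]-480)<250)&(abs(pp[:,1]+50)<350)]
    x,n,m=fit(carrier,pp,[513,175,1.742]); print(nm,'carrier',x.round(3),n,m.round(2))
    x,n,m=fit(stand,pp,[495,-270,.07],zmin=90); print(nm,'stand',x.round(3),n,m.round(2))
E
```

```text
top carrier [512.881 165.955   1.702   1.123] 2083 1.27
top stand [ 4.96814e+02 -2.75908e+02  7.40000e-02  1.52400e+00] 2641 0.94
scene carrier [512.6   167.39    1.703  -0.524] 4748 1.0
scene stand [ 4.96328e+02 -2.73943e+02  7.20000e-02  9.66000e-01] 1603 1.42
both carrier [5.12639e+02 1.66926e+02 1.70300e+00 1.98000e-01] 6814 1.13
both stand [ 4.96345e+02 -2.74420e+02  7.10000e-02  1.22000e+00] 4233 1.1
```

```bash
cat > plan.py <<'E'
import numpy as np, sys
from scipy.spatial.transform import Rotation as R
from workcell import ctrl
C=np.array([512.7,166.9,0]); cy=1.703
S=np.array([496.4,-274.6,0]); sy=.072
cx=np.array([np.cos(cy),np.sin(cy),0]); cyv=np.array([-cx[1],cx[0],0])
sx=np.array([np.cos(sy),np.sin(sy),0]); syv=np.array([-sx[1],sx[0],0]); Z=np.array([0,0,1.])
def orient(along,lean,jaw):
    "tool z points down and along +along by lean deg; jaw = tool y"
    a=np.radians(lean); z=np.sin(a)*along-np.cos(a)*Z
    y=jaw/np.linalg.norm(jaw); return np.c_[np.cross(y,z),y,z]
def car(x,y,z): return C+x*cx+y*cyv+z*Z
def st(x,y,z): return S+x*sx+y*syv+z*Z
def go(gp,Rt,n=None,name='',start=None):
    "row, repeated n times, bringing the grasp point to gp with orientation Rt"
    if start is None:
        o=ctrl.get_obs(); p=o['ee_pos'];R0=R.from_rotvec(o['orientation']).as_matrix()
        print('t %.2f F %s w %.1f gp %s q %s'%(o['t'],o['ft_force'].round(1),o['width'],(p+163*R0[:,2]).round(1),o['qpos'].round(2)))
    else: p,R0=start
    pt=gp-163*Rt[:,2]
    rv=R.from_matrix(R0.T@Rt).as_rotvec(); d=R0.T@(pt-p)
    m=max(np.ceil(np.linalg.norm(d)/40),np.ceil(np.linalg.norm(rv)/np.radians(7)),1)
    n=int(n or m); k=R.from_rotvec(rv/n)
    A=sum((R.from_rotvec(rv/n*i).as_matrix() for i in range(n)),np.zeros((3,3)))
    print(name,'n',n,'offset m',(np.linalg.solve(A,d)/1000).round(4).tolist(),'twist',np.degrees(rv/n).round(2).tolist())
    return pt,Rt
RC=orient(cx,42,cyv); RC2=orient(cx,42,-cyv)
RS=orient(syv,42,-sx); RS2=orient(syv,42,sx)
E
python3 - <<'E'
from plan import *
o=ctrl.get_obs(); print(R.from_rotvec(o['orientation']).as_matrix().round(2))
for Rt in(RC,RC2):
    s=go(car(-120,27,200),Rt,name='pre')
E
```

```text
[[ 0.97  0.23  0.  ]
 [ 0.23 -0.97 -0.  ]
 [ 0.    0.   -1.  ]]
t 0.90 F [ 0.1  0.1 -0.7] w 88.0 gp [ 142.4 -608.6  241.7] q [-1.36  0.42  1.63  0.    1.09 -0.02]
pre n 17 offset m [0.0052, -0.042, 0.0085] twist [2.05, -1.86, 5.34]
t 0.90 F [ 0.1  0.1 -0.7] w 88.0 gp [ 142.4 -608.6  241.7] q [-1.36  0.42  1.63  0.    1.09 -0.02]
pre n 17 offset m [0.0391, -0.0011, 0.0195] twist [1.81, 2.0, -4.72]
```

Run:
```python
from plan import *
o=ctrl.get_obs(); p=o['ee_pos'];R0=R.from_rotvec(o['orientation']).as_matrix()
s=go(np.array([220,-520,400.]),R0,5,'up')
for n in(20,):
    e=go(car(-140,27,330),RC2,n,'W1',s)
    rv=R.from_matrix(s[1].T@RC2).as_rotvec()/n
    A=sum((R.from_rotvec(rv*i).as_matrix() for i in range(n)),np.zeros((3,3)))
    off=np.linalg.solve(A,s[1].T@(e[0]-s[0])); T=s[1].copy(); q=s[0].copy()
    for i in range(n):
        q=q+T@off; T=T@R.from_rotvec(rv).as_matrix(); print((q+182*T[:,2]).round(),q.round())
s=go(car(-78,27,135),RC2,None,'W2',e); s=go(car(-4,27,53.5),RC2,5,'G',s)
```

```text
t 0.90 F [ 0.1  0.1 -0.7] w 88.0 gp [ 142.4 -608.6  241.7] q [-1.36  0.42  1.63  0.    1.09 -0.02]
up n 5 offset m [0.0192, -0.0137, -0.0317] twist [0.0, 0.0, 0.0]
W1 n 20 offset m [0.0258, -0.0001, 0.0155] twist [1.54, 1.7, -4.02]
[ 249. -508.  366.] [ 245. -514.  547.]
[ 277. -493.  351.] [ 270. -506.  533.]
[ 305. -476.  338.] [ 295. -495.  519.]
[ 332. -457.  326.] [ 319. -483.  506.]
[ 357. -435.  316.] [ 342. -468.  494.]
[ 381. -412.  306.] [ 365. -451.  483.]
[ 404. -386.  299.] [ 386. -433.  474.]
[ 425. -359.  292.] [ 407. -412.  465.]
[ 444. -330.  287.] [ 426. -390.  457.]
[ 461. -300.  283.] [ 444. -367.  451.]
[ 476. -268.  280.] [ 460. -342.  446.]
[ 488. -235.  279.] [ 474. -316.  442.]
[ 499. -202.  280.] [ 487. -289.  439.]
[ 507. -168.  281.] [ 498. -261.  438.]
[ 513. -134.  284.] [ 506. -232.  437.]
[516. -99. 288.] [ 513. -203.  438.]
[516. -64. 294.] [ 518. -173.  440.]
[514. -30. 300.] [ 520. -143.  442.]
[510.   4. 307.] [ 521. -113.  446.]
[503.  37. 316.] [519. -84. 451.]
W2 n 6 offset m [-0.0141, -0.0, 0.0311] twist [0.0, 0.0, 0.0]
G n 5 offset m [0.0001, 0.0, 0.022] twist [0.0, 0.0, 0.0]
```

Call:
send_rows(rows=[{"offset": [0.019, -0.014, -0.038], "twist": [0, 0, 0]}, {"offset": [0.019, -0.014, -0.038], "twist": [0, 0, 0]}, {"offset": [0.019, -0.014, -0.038], "twist": [0, 0, 0]}, {"offset": [0.019, -0.014, -0.038], "twist": [0, 0, 0]}, {"offset": [0.019, -0.014, -0.038], "twist": [0, 0, 0]}], gripper=0.04)

```text
t: 1.32
ee_pos: [214.2, -523.4, 579.7]
orientation: [-3.103, -0.349, 0.006]
ft_force: [0.2, -0.9, -0.1]
width: 57.8
```

Run:
```python
from plan import *
go(car(-140,27,350),RC2,20,'W1')
```

```text
t 1.32 F [ 0.2 -0.9 -0.1] w 57.8 gp [ 213.3 -520.4  416.8] q [-1.2   0.18  1.56  0.    1.42  0.14]
W1 n 20 offset m [0.0261, 0.0, 0.0155] twist [1.5, 1.66, -4.04]
```

Call:
send_rows(rows=[{"offset": [0.027, 0, 0.015], "twist": [1.6, 1.7, -4.2]}, {"offset": [0.027, 0, 0.015], "twist": [1.6, 1.7, -4.2]}, {"offset": [0.027, 0, 0.015], "twist": [1.6, 1.7, -4.2]}, {"offset": [0.027, 0, 0.015], "twist": [1.6, 1.7, -4.2]}, {"offset": [0.027, 0, 0.015], "twist": [1.6, 1.7, -4.2]}])

```text
t: 1.73
ee_pos: [345.8, -466.2, 529.7]
orientation: [-2.849, -0.888, -0.209]
ft_force: [-0.6, -1.0, -0.5]
width: 40.1
```

Call:
send_rows(rows=[{"offset": [0.027, 0, 0.015], "twist": [1.6, 1.7, -4.2]}, {"offset": [0.027, 0, 0.015], "twist": [1.6, 1.7, -4.2]}, {"offset": [0.027, 0, 0.015], "twist": [1.6, 1.7, -4.2]}, {"offset": [0.027, 0, 0.015], "twist": [1.6, 1.7, -4.2]}, {"offset": [0.027, 0, 0.015], "twist": [1.6, 1.7, -4.2]}])

```text
t: 2.15
ee_pos: [453.8, -354.2, 489.4]
orientation: [-2.468, -1.347, -0.385]
ft_force: [-0.1, -0.0, -0.2]
width: 40.0
```

Run:
```python
from plan import *
go(car(-140,27,300),RC2,10,'W1')
```

```text
t 2.15 F [-0.1 -0.  -0.2] w 40.0 gp [ 468.2 -291.3  339.7] q [-0.76  0.31  1.62  0.35  1.44 -0.27]
W1 n 10 offset m [0.0207, 0.0009, 0.0207] twist [1.43, 1.65, -3.69]
```

Call:
send_rows(rows=[{"offset": [0.025, 0, 0.018], "twist": [1.5, 1.7, -3.8]}, {"offset": [0.025, 0, 0.018], "twist": [1.5, 1.7, -3.8]}, {"offset": [0.025, 0, 0.018], "twist": [1.5, 1.7, -3.8]}, {"offset": [0.025, 0, 0.018], "twist": [1.5, 1.7, -3.8]}, {"offset": [0.025, 0, 0.018], "twist": [1.5, 1.7, -3.8]}])

```text
t: 2.57
ee_pos: [512.7, -207.1, 463.6]
orientation: [-2.048, -1.676, -0.531]
ft_force: [0.1, 0.2, 0.1]
width: 39.9
```

Call:
send_rows(rows=[{"offset": [0.025, 0, 0.018], "twist": [1.5, 1.7, -3.8]}, {"offset": [0.025, 0, 0.018], "twist": [1.5, 1.7, -3.8]}, {"offset": [0.025, 0, 0.018], "twist": [1.5, 1.7, -3.8]}, {"offset": [0.02, 0, 0.018], "twist": [1.5, 1.7, -3.8]}, {"offset": [0.02, 0, 0.018], "twist": [1.5, 1.7, -3.8]}])

```text
t: 2.98
ee_pos: [518.5, -54.0, 461.5]
orientation: [-1.583, -1.925, -0.649]
ft_force: [0.0, -0.1, 0.4]
width: 40.0
```

Run:
```python
from plan import *
s=go(car(-82,27,140),RC2,5,'W2')
go(car(-4,27,53.5),RC2,5,'G',s)
```

```text
t 2.98 F [ 0.  -0.1  0.4] w 40.0 gp [499.7  56.4 343. ] q [-0.28  0.29  1.77  0.67  1.49 -0.67]
W2 n 5 offset m [-0.023, -0.001, 0.0333] twist [-0.28, -0.28, 0.6]
G n 5 offset m [0.0, 0.0, 0.0233] twist [0.0, 0.0, 0.0]
```

Call:
send_rows(rows=[{"offset": [-0.023, -0.001, 0.033], "twist": [-0.3, -0.3, 0.6]}, {"offset": [-0.023, -0.001, 0.033], "twist": [-0.3, -0.3, 0.6]}, {"offset": [-0.023, -0.001, 0.033], "twist": [-0.3, -0.3, 0.6]}, {"offset": [-0.023, -0.001, 0.033], "twist": [-0.3, -0.3, 0.6]}, {"offset": [-0.023, -0.001, 0.033], "twist": [-0.3, -0.3, 0.6]}])

```text
t: 3.4
ee_pos: [515.9, -21.6, 265.8]
orientation: [-1.654, -1.921, -0.653]
ft_force: [0.2, 0.7, 0.1]
width: 39.9
```

Run:
```python
from plan import *
from workcell import optics,nets
import cv2
go(car(-82,27,140),RC2,1,'W2')
go(car(-4,27,53.5),RC2,5,'G')
im,d=optics.get_image('wrist'); I=optics.camera_info('wrist'); np.savez('wrist.npz',im=im,d=d,K=I['K'],P=I['pose'])
cv2.imwrite('pics/w1.png',im)
from fit import *
p=cloud('wrist')[0]; p=p[(p[:,2]<220)&(abs(p[:,0]-512)<200)&(abs(p[:,1]-167)<130)]
x,n,m=fit(carrier,p,[512.7,166.9,1.703]); print('wrist carrier',x.round(3),n,m.round(2))
```

```text
t 3.40 F [0.2 0.7 0.1] w 39.9 gp [503.9  85.6 143.6] q [-0.22  0.56  1.92  0.78  1.1  -0.89]
W2 n 1 offset m [-0.0058, -0.0054, 0.001] twist [0.8, 0.58, 1.28]
t 3.40 F [0.2 0.7 0.1] w 39.9 gp [503.9  85.6 143.6] q [-0.22  0.56  1.92  0.78  1.1  -0.89]
G n 5 offset m [-0.001, -0.0013, 0.0235] twist [0.16, 0.12, 0.26]
wrist carrier [506.988 166.514   1.706  -7.336] 59416 0.57
```

View pics/w1.png

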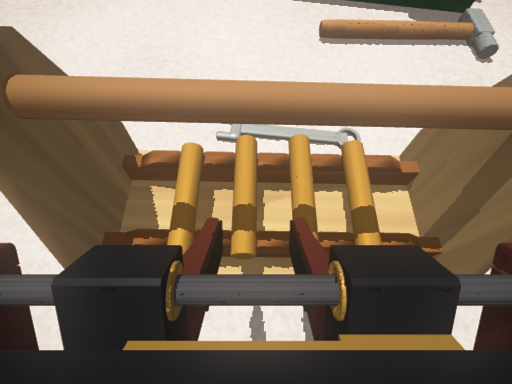

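The wrist view shows the fingers straddling the second bar from the left (column 245), with their midpoint a few mm to its right. I'll remeasure with the arm settled.

Run:
```python
from plan import *
from workcell import optics
from fit import *
for k in range(2):
    I=optics.camera_info('wrist'); im,d=optics.get_image('wrist'); np.savez('wrist.npz',im=im,d=d,K=I['K'],P=I['pose'])
p=cloud('wrist')[0]; p=p[(p[:,2]<220)&(abs(p[:,0]-512)<200)&(abs(p[:,1]-167)<130)]
x,n,m=fit(carrier,p,[512.7,166.9,1.703]); print('wrist carrier',x.round(3),n,m.round(2))
go(car(-4,27,53.5),RC2,5,'G')
```

```text
wrist carrier [ 5.11692e+02  1.65590e+02  1.70300e+00 -2.38000e-01] 62994 0.37
t 3.55 F [0.1 0.3 1.5] w 40.2 gp [501.9  86.  143.2] q [-0.22  0.56  1.92  0.78  1.1  -0.89]
G n 5 offset m [-0.001, -0.001, 0.0233] twist [0.09, 0.07, 0.2]
```

Call:
send_rows(rows=[{"offset": [-0.001, -0.001, 0.0235], "twist": [0.1, 0.1, 0.2]}, {"offset": [-0.001, -0.001, 0.0235], "twist": [0.1, 0.1, 0.2]}, {"offset": [-0.001, -0.001, 0.0235], "twist": [0.1, 0.1, 0.2]}, {"offset": [-0.001, -0.001, 0.0235], "twist": [0.1, 0.1, 0.2]}, {"offset": [-0.001, -0.001, 0.0235], "twist": [0.1, 0.1, 0.2]}])

```text
t: 3.97
ee_pos: [508.4, 49.5, 189.1]
orientation: [-1.649, -1.902, -0.663]
ft_force: [-19.7, -3.2, 14.7]
width: 39.6
```

```bash
sed -i 's/512.7,166.9,0/512.0,166.1,0/' plan.py
python3 - <<'E'
from plan import *
go(car(-4,27,53.5),RC2,2,'G')
E
```

```text
t 3.97 F [-19.7  -3.2  14.7] w 39.6 gp [496.2 158.9  68.8] q [-0.09  0.69  1.96  0.95  0.95 -0.99]
G n 2 offset m [-0.0041, -0.0042, 0.006] twist [0.4, -0.22, 0.45]
```

Call:
send_rows(rows=[{"offset": [0, -0.002, -0.02], "twist": [0, 0, 0]}, {"offset": [0, -0.004, -0.02], "twist": [0.1, 0, 0.2]}, {"offset": [0, -0.004, 0], "twist": [0, 0, 0]}, {"offset": [0, 0, 0], "twist": [0, 0, 0]}, {"offset": [0, 0, 0], "twist": [0, 0, 0]}])

```text
t: 4.38
ee_pos: [504.6, 21.9, 228.7]
orientation: [-1.642, -1.907, -0.672]
ft_force: [0.2, 0.2, -0.3]
width: 39.8
```

```bash
cat > wfit.py <<'E'
from plan import *
from workcell import optics
from fit import *
def wfit(model,x0,rng,**k):
    I=optics.camera_info('wrist'); im,d=optics.get_image('wrist'); np.savez('wrist.npz',im=im,d=d,K=I['K'],P=I['pose'])
    p=cloud('wrist')[0]; p=p[(p[:,2]<330)&(abs(p[:,0]-x0[0])<rng)&(abs(p[:,1]-x0[1])<130)]
    x,n,m=fit(model,p,x0,**k); print('wrist fit',x.round(3),n,m.round(2)); return im
E
python3 - <<'E'
from wfit import *
wfit(carrier,[512,166,1.703],200)
go(car(-4,27,53.5),RC2,4,'G')
E
```

```text
wrist fit [ 5.11659e+02  1.65748e+02  1.70400e+00 -2.33000e-01] 65570 0.35
t 4.43 F [0.1 0.5 0.4] w 39.8 gp [492.9 131.8 108.7] q [-0.15  0.61  1.96  0.88  1.01 -0.96]
G n 4 offset m [-0.0038, -0.0004, 0.0148] twist [0.25, -0.16, 0.34]
```

Call:
send_rows(rows=[{"offset": [-0.004, -0.001, 0.015], "twist": [0.2, -0.2, 0.4]}, {"offset": [-0.004, -0.001, 0.015], "twist": [0.2, -0.2, 0.4]}, {"offset": [-0.004, -0.001, 0.015], "twist": [0.2, -0.2, 0.4]}, {"offset": [-0.004, 0, 0.015], "twist": [0.2, -0.2, 0.4]}, {"offset": [0, 0, 0], "twist": [0, 0, 0]}])

```text
t: 4.85
ee_pos: [498.9, 53.4, 168.2]
orientation: [-1.669, -1.891, -0.634]
ft_force: [-0.6, 0.0, 0.3]
width: 40.0
```

Run:
```python
from plan import *
g=go(car(-4,27,53.5),RC2,2,'G')
```

```text
t 4.85 F [-0.6  0.   0.3] w 40.0 gp [485.3 160.9  46.5] q [-0.08  0.72  1.98  0.97  0.91 -1.01]
G n 2 offset m [0.001, 0.0004, -0.0034] twist [0.12, 0.17, -0.17]
```

Call:
send_rows(rows=[{"offset": [0.001, 0, -0.003], "twist": [0, 0.2, 0]}, {"offset": [0.001, 0, -0.003], "twist": [0, 0, 0]}, {"offset": [0, 0, 0], "twist": [0, 0, 0]}, {"offset": [0, 0, 0], "twist": [0, 0, 0]}, {"offset": [0, 0, 0], "twist": [0, 0, 0]}])

```text
t: 5.27
ee_pos: [498.2, 52.0, 172.3]
orientation: [-1.664, -1.886, -0.632]
ft_force: [1.0, -0.9, -0.0]
width: 39.9
```

Call:
send_rows(rows=[{"offset": [0, 0, 0], "twist": [0, 0, 0]}, {"offset": [0, 0, 0], "twist": [0, 0, 0]}, {"offset": [0, 0, 0], "twist": [0, 0, 0]}, {"offset": [0, 0, 0], "twist": [0, 0, 0]}, {"offset": [0, 0, 0], "twist": [0, 0, 0]}], gripper=0.0)

```text
t: 5.68
ee_pos: [499.4, 51.2, 173.8]
orientation: [-1.666, -1.889, -0.636]
ft_force: [-0.8, 1.3, -1.8]
width: 21.4
```

Run:
```python
from plan import *
g=go(car(-4,27,53.5),RC2,2,'G')
s=go(car(-80,27,140),RC2,5,'out')
s=go(car(-100,27,360),RC2,6,'up',s)
s=go(st(50,-4,330),RS2,12,'over',s)
s=go(st(50,-4,242),RS2,5,'down',s)
```

```text
t 5.68 F [-0.8  1.3 -1.8] w 21.4 gp [485.5 159.2  52.5] q [-0.09  0.71  1.98  0.96  0.92 -1.  ]
G n 2 offset m [-0.0, 0.0003, -0.0006] twist [0.09, 0.06, -0.18]
t 5.68 F [-0.8  1.3 -1.8] w 21.4 gp [485.5 159.2  52.5] q [-0.09  0.71  1.98  0.96  0.92 -1.  ]
out n 5 offset m [0.0002, 0.0002, -0.0233] twist [0.04, 0.02, -0.07]
up n 6 offset m [0.0221, -0.0, -0.0295] twist [0.0, 0.0, 0.0]
over n 12 offset m [-0.0228, 0.0005, -0.0172] twist [-0.19, 0.0, 0.21]
down n 5 offset m [-0.0118, 0.0, 0.0131] twist [0.0, 0.0, 0.0]
```

Call:
send_rows(rows=[{"offset": [0, 0, -0.02], "twist": [0, 0, 0]}, {"offset": [0, 0, -0.024], "twist": [0, 0, 0]}, {"offset": [0, 0, -0.026], "twist": [0, 0, 0]}, {"offset": [0, 0, -0.03], "twist": [0, 0, 0]}, {"offset": [0, 0, -0.03], "twist": [0, 0, 0]}])

```text
t: 6.1
ee_pos: [506.9, -34.6, 267.5]
orientation: [-1.661, -1.886, -0.615]
ft_force: [0.7, 0.6, -4.3]
width: 21.3
```

Run:
```python
from plan import *
s=go(car(-140,27,320),RC2,5,'up')
s=go(st(50,-4,320),RS2,10,'over',s)
```

```text
t 6.10 F [ 0.7  0.6 -4.3] w 21.3 gp [490.4  72.8 146. ] q [-0.25  0.55  1.93  0.75  1.13 -0.86]
up n 5 offset m [0.0156, 0.0005, -0.0326] twist [-0.16, 0.04, -0.13]
over n 10 offset m [-0.0224, 0.0005, -0.0202] twist [-0.23, 0.0, 0.26]
```

Call:
send_rows(rows=[{"offset": [0.015, 0, -0.034], "twist": [0, 0, 0]}, {"offset": [0.015, 0, -0.034], "twist": [0, 0, 0]}, {"offset": [0.015, 0, -0.034], "twist": [0, 0, 0]}, {"offset": [0.015, 0, -0.034], "twist": [0, 0, 0]}, {"offset": [0.012, 0, -0.034], "twist": [0, 0, 0]}])

```text
t: 6.52
ee_pos: [515.0, -97.3, 444.6]
orientation: [-1.666, -1.878, -0.598]
ft_force: [-0.2, -0.5, -3.3]
width: 21.5
```

Call:
send_rows(rows=[{"offset": [-0.023, 0, -0.021], "twist": [-0.2, 0, 0.3]}, {"offset": [-0.023, 0, -0.021], "twist": [-0.2, 0, 0.3]}, {"offset": [-0.023, 0, -0.021], "twist": [-0.2, 0, 0.3]}, {"offset": [-0.023, 0, -0.021], "twist": [-0.2, 0, 0.3]}, {"offset": [-0.023, 0, -0.021], "twist": [-0.2, 0, 0.3]}])

```text
t: 6.93
ee_pos: [532.8, -255.3, 455.9]
orientation: [-1.699, -1.868, -0.606]
ft_force: [0.5, -0.6, -3.0]
width: 21.4
```

Run:
```python
from plan import *
s=go(st(50,-4,320),RS2,6,'over')
```

```text
t 6.93 F [ 0.5 -0.6 -3. ] w 21.4 gp [ 518.2 -149.3  332.9] q [-0.57  0.43  1.58  0.52  1.65 -0.77]
over n 6 offset m [-0.0178, 0.0017, -0.0125] twist [-0.41, 0.17, 0.06]
```

Call:
send_rows(rows=[{"offset": [-0.018, 0.002, -0.013], "twist": [-0.4, 0.2, 0]}, {"offset": [-0.018, 0.002, -0.013], "twist": [-0.4, 0.2, 0]}, {"offset": [-0.018, 0.002, -0.013], "twist": [-0.4, 0.2, 0]}, {"offset": [-0.018, 0.002, -0.013], "twist": [-0.4, 0.2, 0]}, {"offset": [-0.018, 0.002, -0.013], "twist": [-0.4, 0.2, 0]}])

```text
t: 7.35
ee_pos: [551.0, -372.2, 440.6]
orientation: [-1.716, -1.849, -0.649]
ft_force: [-0.6, 0.5, -4.0]
width: 21.2
```

Run:
```python
from wfit import *
import cv2
im=wfit(stand,[496.4,-274.6,.072],200,zmin=90)
cv2.imwrite('pics/w2.png',im)
s=go(st(50,-4,243),RS2,5,'down')
```

```text
wrist fit [ 4.97555e+02 -2.78872e+02  9.90000e-02  1.69100e+00] 9619 1.17
t 7.40 F [ 0.5 -2.3 -4.6] w 21.6 gp [ 541.9 -267.3  318.1] q [-0.71  0.57  1.39  0.5   1.73 -0.84]
down n 5 offset m [-0.0113, 0.0006, 0.0101] twist [-0.09, 0.04, -0.04]
```

View pics/w2.png

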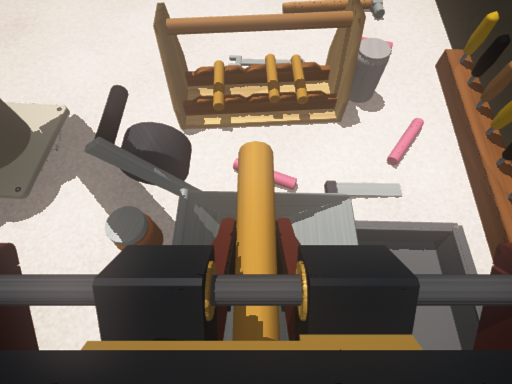

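The wrist view shows the bar (column 255) held over the open bucket between its side walls, with three bars left in the carrier.

Call:
send_rows(rows=[{"offset": [-0.0113, 0.001, 0.01], "twist": [-0.1, 0, 0]}, {"offset": [-0.0113, 0.001, 0.01], "twist": [-0.1, 0, 0]}, {"offset": [-0.0113, 0.001, 0.01], "twist": [-0.1, 0, 0]}, {"offset": [-0.0113, 0, 0.01], "twist": [-0.1, 0, 0]}, {"offset": [-0.008, 0, 0.008], "twist": [-0.1, 0, 0]}])

```text
t: 7.82
ee_pos: [553.1, -383.5, 359.6]
orientation: [-1.728, -1.845, -0.654]
ft_force: [0.3, 1.0, -3.9]
width: 21.2
```

Run:
```python
from plan import *
s=go(st(50,-4,241),RS2,3,'down')
```

```text
t 7.82 F [ 0.3  1.  -3.9] w 21.2 gp [ 545.1 -275.2  238.1] q [-0.71  0.66  1.42  0.49  1.62 -0.9 ]
down n 3 offset m [0.0005, 0.0004, -0.0007] twist [-0.01, 0.07, -0.13]
```

Call:
send_rows(rows=[{"offset": [0.001, 0, -0.002], "twist": [0, 0, 0]}, {"offset": [0, 0, 0], "twist": [0, 0, 0]}, {"offset": [0, 0, 0], "twist": [0, 0, 0]}, {"offset": [0, 0, 0], "twist": [0, 0, 0]}, {"offset": [0, 0, 0], "twist": [0, 0, 0]}])

```text
t: 8.23
ee_pos: [552.9, -381.7, 357.3]
orientation: [-1.722, -1.84, -0.652]
ft_force: [-0.1, 0.1, -4.1]
width: 21.6
```

Call:
send_rows(rows=[{"offset": [0, 0, 0], "twist": [0, 0, 0]}, {"offset": [0, 0, 0], "twist": [0, 0, 0]}, {"offset": [0, 0, 0], "twist": [0, 0, 0]}, {"offset": [0, 0, 0], "twist": [0, 0, 0]}, {"offset": [0, 0, 0], "twist": [0, 0, 0]}], gripper=0.044)

```text
t: 8.65
ee_pos: [553.8, -381.9, 362.8]
orientation: [-1.723, -1.846, -0.657]
ft_force: [0.8, 0.0, 0.7]
width: 43.8
```

Run:
```python
from plan import *
s=go(st(50,-4,241),RS2,1,'chk')
s=go(st(50,-4,330),RS2,5,'up')
s=go(car(-140,-27,330),RC2,10,'over',s)
s=go(car(-82,-27,140),RC2,6,'W2',s)
```

```text
t 8.65 F [0.8 0.  0.7] w 43.8 gp [ 545.7 -273.3  241.5] q [-0.71  0.65  1.42  0.49  1.63 -0.9 ]
chk n 1 offset m [-0.0019, 0.0004, -0.0008] twist [-0.09, 0.06, -0.21]
t 8.65 F [0.8 0.  0.7] w 43.8 gp [ 545.7 -273.3  241.5] q [-0.71  0.65  1.42  0.49  1.63 -0.9 ]
up n 5 offset m [0.0115, 0.0, -0.0134] twist [-0.02, 0.01, -0.04]
over n 10 offset m [0.0225, 0.0047, 0.0203] twist [0.23, -0.0, -0.26]
W2 n 6 offset m [-0.014, -0.0, 0.03] twist [0.0, 0.0, 0.0]
```

Call:
send_rows(rows=[{"offset": [0.0125, 0, -0.0145], "twist": [0, 0, 0]}, {"offset": [0.0125, 0, -0.0145], "twist": [0, 0, 0]}, {"offset": [0.0125, 0, -0.0145], "twist": [0, 0, 0]}, {"offset": [0.0125, 0, -0.0145], "twist": [0, 0, 0]}, {"offset": [0.0125, 0, -0.0145], "twist": [0, 0, 0]}], gripper=0.04)

```text
t: 9.07
ee_pos: [553.6, -383.5, 457.9]
orientation: [-1.72, -1.838, -0.655]
ft_force: [0.5, 0.5, -0.1]
width: 39.8
```

Call:
send_rows(rows=[{"offset": [0.024, 0.005, 0.021], "twist": [0.2, 0, -0.3]}, {"offset": [0.024, 0.005, 0.021], "twist": [0.2, 0, -0.3]}, {"offset": [0.024, 0.005, 0.021], "twist": [0.2, 0, -0.3]}, {"offset": [0.024, 0.005, 0.021], "twist": [0.2, 0, -0.3]}, {"offset": [0.024, 0.005, 0.021], "twist": [0.2, 0, -0.3]}])

```text
t: 9.48
ee_pos: [565.6, -224.0, 467.4]
orientation: [-1.7, -1.87, -0.655]
ft_force: [1.2, 0.5, -0.8]
width: 39.8
```

Call:
send_rows(rows=[{"offset": [0.022, 0.005, 0.02], "twist": [0.2, 0, -0.3]}, {"offset": [0.022, 0.005, 0.02], "twist": [0.2, 0, -0.3]}, {"offset": [0.022, 0.005, 0.02], "twist": [0.2, 0, -0.3]}, {"offset": [0.022, 0.005, 0.02], "twist": [0.2, 0, -0.3]}, {"offset": [0.02, 0.005, 0.018], "twist": [0.2, 0, -0.3]}])

```text
t: 9.9
ee_pos: [574.1, -68.5, 468.9]
orientation: [-1.666, -1.898, -0.65]
ft_force: [0.4, 0.1, -0.1]
width: 40.0
```

Run:
```python
from plan import *
s=go(car(-82,-27,140),RC2,5,'W2')
```

```text
t 9.90 F [ 0.4  0.1 -0.1] w 40.0 gp [562.   39.5 347.4] q [-0.28  0.36  1.65  0.67  1.48 -0.59]
W2 n 5 offset m [-0.0203, -0.0011, 0.0376] twist [0.16, 0.04, 0.04]
```

Call:
send_rows(rows=[{"offset": [-0.019, -0.001, 0.036], "twist": [0.2, 0, 0]}, {"offset": [-0.019, -0.001, 0.036], "twist": [0.2, 0, 0]}, {"offset": [-0.019, -0.001, 0.036], "twist": [0.2, 0, 0]}, {"offset": [-0.019, -0.001, 0.036], "twist": [0.2, 0, 0]}, {"offset": [-0.014, -0.001, 0.026], "twist": [0.2, 0, 0]}])

```text
t: 10.32
ee_pos: [568.8, -16.4, 287.5]
orientation: [-1.651, -1.922, -0.648]
ft_force: [-0.1, 0.2, 0.3]
width: 40.0
```

Call:
send_rows(rows=[{"offset": [0, -0.001, 0], "twist": [0, 0, 0]}, {"offset": [0, 0, 0], "twist": [0, 0, 0]}, {"offset": [0, 0, 0], "twist": [0, 0, 0]}, {"offset": [0, 0, 0], "twist": [0, 0, 0]}, {"offset": [0, 0, 0], "twist": [0, 0, 0]}])

```text
t: 10.73
ee_pos: [567.3, -16.2, 286.7]
orientation: [-1.648, -1.918, -0.644]
ft_force: [-0.7, -0.3, 0.5]
width: 40.1
```

Run:
```python
from wfit import *
wfit(carrier,[512,166,1.703],200)
s=go(car(-65,-27,123),RC2,2,'W3')
s=go(car(-4,-27,53.5),RC2,4,'G',s)
```

```text
wrist fit [ 5.11718e+02  1.65536e+02  1.69800e+00 -2.56000e-01] 50951 0.4
t 10.78 F [ 0.5 -0.1  0. ] w 39.9 gp [554.2  90.9 165. ] q [-0.19  0.57  1.8   0.76  1.16 -0.8 ]
W3 n 2 offset m [-0.009, -0.0022, 0.0207] twist [0.17, 0.24, 0.61]
G n 4 offset m [-0.0003, 0.0, 0.0231] twist [0.0, 0.0, 0.0]
```

Call:
send_rows(rows=[{"offset": [-0.009, -0.002, 0.02], "twist": [0.2, 0.2, 0.6]}, {"offset": [-0.009, -0.002, 0.02], "twist": [0.2, 0.2, 0.6]}, {"offset": [0, 0, 0], "twist": [0, 0, 0]}, {"offset": [0, 0, 0], "twist": [0, 0, 0]}, {"offset": [0, 0, 0], "twist": [0, 0, 0]}])

```text
t: 11.2
ee_pos: [565.8, -5.9, 252.2]
orientation: [-1.662, -1.903, -0.648]
ft_force: [-0.5, 0.3, -0.2]
width: 39.8
```

Run:
```python
from plan import *
s=go(car(-4,-27,53.5),RC2,4,'G')
```

```text
t 11.20 F [-0.5  0.3 -0.2] w 39.8 gp [553.4 101.8 130.5] q [-0.18  0.63  1.82  0.79  1.11 -0.83]
G n 4 offset m [-0.0009, -0.0011, 0.0252] twist [0.16, 0.07, 0.11]
```

Call:
send_rows(rows=[{"offset": [-0.001, -0.005, 0.01], "twist": [0.3, 0.1, 0.2]}, {"offset": [-0.001, -0.002, 0.022], "twist": [0.2, 0.1, 0.2]}, {"offset": [-0.001, 0, 0.024], "twist": [0.1, 0, 0]}, {"offset": [0, 0, 0.022], "twist": [0, 0, 0]}, {"offset": [0, 0, 0.008], "twist": [0, 0, 0]}])

```text
t: 11.62
ee_pos: [554.5, 47.3, 190.1]
orientation: [-1.664, -1.902, -0.649]
ft_force: [-0.6, 0.8, -0.2]
width: 39.8
```

Run:
```python
from plan import *
s=go(car(-4,-27,53.5),RC2,2,'G')
```

```text
t 11.62 F [-0.6  0.8 -0.2] w 39.8 gp [542.3 155.   68.4] q [-0.09  0.72  1.86  0.91  0.98 -0.9 ]
G n 2 offset m [-0.0013, 0.0002, 0.0092] twist [0.37, 0.15, 0.17]
```

Call:
send_rows(rows=[{"offset": [-0.001, 0, 0.008], "twist": [0.2, 0.1, 0.2]}, {"offset": [-0.001, 0, 0.007], "twist": [0.2, 0, 0]}, {"offset": [0, 0, 0], "twist": [0, 0, 0]}, {"offset": [0, 0, 0], "twist": [0, 0, 0]}, {"offset": [0, 0, 0], "twist": [0, 0, 0]}])

```text
t: 12.03
ee_pos: [553.6, 56.6, 177.4]
orientation: [-1.659, -1.898, -0.641]
ft_force: [-0.0, 0.4, 0.5]
width: 40.0
```

Run:
```python
from plan import *
s=go(car(-4,-27,53.5),RC2,1,'G')
```

```text
t 12.03 F [-0.   0.4  0.5] w 40.0 gp [540.  164.5  55.9] q [-0.07  0.74  1.86  0.92  0.96 -0.91]
G n 1 offset m [-0.0011, 0.0001, 0.0027] twist [0.26, 0.16, 0.21]
```

Good. Close, then retreat and carry with the same moves as before.

Call:
send_rows(rows=[{"offset": [-0.001, 0, 0.002], "twist": [0, 0, 0]}, {"offset": [0, 0, 0], "twist": [0, 0, 0]}, {"offset": [0, 0, 0], "twist": [0, 0, 0]}, {"offset": [0, 0, 0], "twist": [0, 0, 0]}, {"offset": [0, 0, 0], "twist": [0, 0, 0]}], gripper=0.0)

```text
t: 12.45
ee_pos: [553.1, 55.8, 176.4]
orientation: [-1.659, -1.898, -0.641]
ft_force: [-0.2, 1.2, -2.2]
width: 21.4
```

Call:
send_rows(rows=[{"offset": [0, 0, -0.02], "twist": [0, 0, 0]}, {"offset": [0, 0, -0.024], "twist": [0, 0, 0]}, {"offset": [0, 0, -0.026], "twist": [0, 0, 0]}, {"offset": [0, 0, -0.03], "twist": [0, 0, 0]}, {"offset": [0, 0, -0.03], "twist": [0, 0, 0]}])

```text
t: 12.87
ee_pos: [562.0, -30.2, 270.4]
orientation: [-1.657, -1.897, -0.625]
ft_force: [-0.1, -0.5, -3.4]
width: 21.6
```

Run:
```python
from plan import *
s=go(car(-140,-27,320),RC2,5,'up')
s=go(st(50,-4,320),RS2,10,'over',s)
```

```text
t 12.87 F [-0.1 -0.5 -3.4] w 21.6 gp [546.6  77.1 148.7] q [-0.22  0.6   1.81  0.75  1.16 -0.81]
up n 5 offset m [0.0156, 0.0005, -0.0318] twist [-0.08, 0.06, -0.0]
over n 10 offset m [-0.0225, -0.0049, -0.0203] twist [-0.23, 0.0, 0.26]
```

Call:
send_rows(rows=[{"offset": [0.015, 0, -0.034], "twist": [0, 0, 0]}, {"offset": [0.015, 0, -0.034], "twist": [0, 0, 0]}, {"offset": [0.015, 0, -0.034], "twist": [0, 0, 0]}, {"offset": [0.015, 0, -0.034], "twist": [0, 0, 0]}, {"offset": [0.012, 0, -0.034], "twist": [0, 0, 0]}])

```text
t: 13.28
ee_pos: [569.6, -93.9, 448.7]
orientation: [-1.667, -1.892, -0.616]
ft_force: [0.6, -0.8, -3.7]
width: 21.4
```

Call:
send_rows(rows=[{"offset": [-0.023, -0.004, -0.021], "twist": [-0.2, 0, 0.3]}, {"offset": [-0.023, -0.004, -0.021], "twist": [-0.2, 0, 0.3]}, {"offset": [-0.023, -0.004, -0.021], "twist": [-0.2, 0, 0.3]}, {"offset": [-0.023, -0.004, -0.021], "twist": [-0.2, 0, 0.3]}, {"offset": [-0.023, -0.004, -0.021], "twist": [-0.2, 0, 0.3]}])

```text
t: 13.7
ee_pos: [568.8, -255.0, 463.3]
orientation: [-1.703, -1.885, -0.631]
ft_force: [0.3, -0.2, -4.7]
width: 21.5
```

Run:
```python
from plan import *
s=go(st(50,-4,320),RS2,5,'over')
```

```text
t 13.70 F [ 0.3 -0.2 -4.7] w 21.5 gp [ 557.8 -149.2  339.8] q [-0.55  0.46  1.5   0.55  1.65 -0.74]
over n 5 offset m [-0.022, -0.0052, -0.0134] twist [-0.24, 0.25, 0.25]
```

Call:
send_rows(rows=[{"offset": [-0.022, -0.005, -0.014], "twist": [-0.3, 0.3, 0.2]}, {"offset": [-0.022, -0.005, -0.014], "twist": [-0.3, 0.3, 0.2]}, {"offset": [-0.022, -0.005, -0.014], "twist": [-0.3, 0.2, 0.2]}, {"offset": [-0.022, -0.005, -0.014], "twist": [-0.2, 0.2, 0.2]}, {"offset": [-0.022, -0.005, -0.014], "twist": [-0.2, 0.2, 0.2]}])

```text
t: 14.12
ee_pos: [553.6, -394.3, 442.1]
orientation: [-1.728, -1.854, -0.663]
ft_force: [-0.0, -0.0, -4.2]
width: 21.2
```

Run:
```python
from plan import *
from workcell import optics; import cv2
im,d=optics.get_image('scene'); cv2.imwrite('pics/s1.png',cv2.resize(im[60:300,120:380],None,fx=2.2,fy=2.2))
s=go(st(50,-4,243),RS2,5,'down')
```

```text
t 14.17 F [-0.7 -2.6 -4.4] w 21.6 gp [ 545.9 -290.7  318.6] q [-0.73  0.59  1.35  0.49  1.75 -0.85]
down n 5 offset m [-0.008, 0.0006, 0.0134] twist [0.09, 0.09, -0.03]
```

View pics/s1.png

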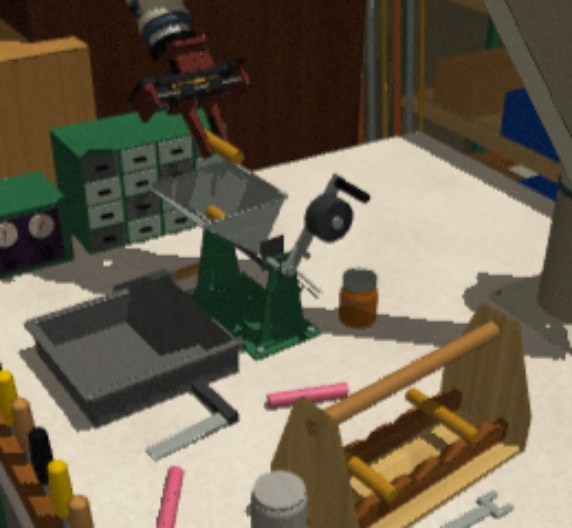

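The first bar lies in the bucket (215,212) with the bucket still upright. The second is in the hand above it, and the two outer bars remain in the carrier.

Call:
send_rows(rows=[{"offset": [-0.008, 0.001, 0.0134], "twist": [0.1, 0.1, 0]}, {"offset": [-0.008, 0.001, 0.0134], "twist": [0.1, 0.1, 0]}, {"offset": [-0.008, 0.001, 0.0134], "twist": [0.1, 0.1, 0]}, {"offset": [-0.008, 0, 0.0134], "twist": [0.1, 0.1, 0]}, {"offset": [-0.006, 0, 0.01], "twist": [0.1, 0.1, 0]}])

```text
t: 14.58
ee_pos: [553.7, -384.8, 360.5]
orientation: [-1.728, -1.844, -0.659]
ft_force: [-0.5, -0.3, -3.7]
width: 21.3
```

Run:
```python
from plan import *
s=go(st(50,-4,241),RS2,1,'down')
```

```text
t 14.58 F [-0.5 -0.3 -3.7] w 21.3 gp [ 546.2 -276.2  239.2] q [-0.71  0.66  1.42  0.49  1.62 -0.9 ]
down n 1 offset m [0.0018, 0.0007, -0.0006] twist [0.1, 0.09, -0.36]
```

Call:
send_rows(rows=[{"offset": [0.001, 0, -0.001], "twist": [0, 0, 0]}, {"offset": [0, 0, 0], "twist": [0, 0, 0]}, {"offset": [0, 0, 0], "twist": [0, 0, 0]}, {"offset": [0, 0, 0], "twist": [0, 0, 0]}, {"offset": [0, 0, 0], "twist": [0, 0, 0]}])

```text
t: 15.0
ee_pos: [554.2, -380.5, 357.6]
orientation: [-1.721, -1.84, -0.655]
ft_force: [-0.0, -0.6, -3.6]
width: 21.0
```

Call:
send_rows(rows=[{"offset": [0, 0, 0], "twist": [0, 0, 0]}, {"offset": [0, 0, 0], "twist": [0, 0, 0]}, {"offset": [0, 0, 0], "twist": [0, 0, 0]}, {"offset": [0, 0, 0], "twist": [0, 0, 0]}, {"offset": [0.015, 0, -0.018], "twist": [0, 0, 0]}], gripper=0.044)

```text
t: 15.42
ee_pos: [554.3, -381.4, 382.3]
orientation: [-1.72, -1.84, -0.658]
ft_force: [-0.8, 0.4, 0.5]
width: 43.7
```

Call:
send_rows(rows=[{"offset": [0.018, 0, -0.03], "twist": [0, 0, 0]}, {"offset": [0.018, 0, -0.03], "twist": [0, 0, 0]}, {"offset": [0.018, 0, -0.03], "twist": [0, 0, 0]}, {"offset": [0.018, 0, -0.03], "twist": [0, 0, 0]}, {"offset": [0.018, 0, -0.02], "twist": [0, 0, 0]}], gripper=0.04)

```text
t: 15.83
ee_pos: [556.6, -409.6, 551.8]
orientation: [-1.717, -1.834, -0.657]
ft_force: [-0.8, 0.2, 0.6]
width: 40.1
```

```bash
cat > lev.py <<'E'
from plan import *
from workcell import optics; import cv2
from fit import *
def lev(save=None,cam='scene'):
    im,d=optics.get_image(cam); I=optics.camera_info(cam); np.savez(f'{cam}.npz',im=im,d=d,K=I['K'],P=I['pose'])
    if save: cv2.imwrite(save,cv2.resize(im[60:300,120:380],None,fx=2.2,fy=2.2))
    p=cloud(cam)[0]; q=p-S; q=np.c_[q@sx,q@syv,q[:,2]]
    m=(abs(q[:,1]-150)<45)&(q[:,1]>100)&(q[:,2]>175)&(q[:,2]<310)&(abs(q[:,0])<130); q=q[m]
    best=min(((np.mean(np.minimum(abs(stand(q,L)),10)),L) for L in np.arange(-.05,1.31,.025))); print('t',ctrl.get_obs()['t'],'lever est',best,m.sum())
E
python3 - <<'E'
from lev import *
lev('pics/s2.png'); lev(); 
go(st(50,-4,243),RS2,5,'chk')
E
```

```text
t 15.8833 lever est (np.float64(2.493549998517211), np.float64(0.15000000000000002)) 559
t 15.9333 lever est (np.float64(2.547945218454023), np.float64(0.175)) 563
t 15.93 F [ 0.5 -0.  -1.2] w 40.0 gp [ 548.5 -299.7  434.7] q [-0.74  0.52  1.2   0.52  1.95 -0.74]
chk n 5 offset m [-0.0219, -0.0, 0.0317] twist [-0.04, -0.06, -0.05]
```

Call:
send_rows(rows=[{"offset": [0, 0, 0], "twist": [0, 0, 0]}, {"offset": [0, 0, 0], "twist": [0, 0, 0]}, {"offset": [0, 0, 0], "twist": [0, 0, 0]}, {"offset": [0, 0, 0], "twist": [0, 0, 0]}, {"offset": [0, 0, 0], "twist": [0, 0, 0]}])

```text
t: 16.35
ee_pos: [556.4, -408.7, 552.4]
orientation: [-1.718, -1.838, -0.658]
ft_force: [0.2, -0.3, 0.2]
width: 40.1
```

Call:
send_rows(rows=[{"offset": [0, 0, 0], "twist": [0, 0, 0]}, {"offset": [0, 0, 0], "twist": [0, 0, 0]}, {"offset": [0, 0, 0], "twist": [0, 0, 0]}, {"offset": [0, 0, 0], "twist": [0, 0, 0]}, {"offset": [0, 0, 0], "twist": [0, 0, 0]}])

```text
t: 16.77
ee_pos: [556.6, -408.6, 548.9]
orientation: [-1.715, -1.833, -0.657]
ft_force: [-0.7, -0.2, -0.5]
width: 40.1
```

Call:
send_rows(rows=[{"offset": [0, 0, 0], "twist": [0, 0, 0]}, {"offset": [0, 0, 0], "twist": [0, 0, 0]}, {"offset": [0, 0, 0], "twist": [0, 0, 0]}, {"offset": [0, 0, 0], "twist": [0, 0, 0]}, {"offset": [0, 0, 0], "twist": [0, 0, 0]}])

```text
t: 17.18
ee_pos: [556.6, -408.6, 549.1]
orientation: [-1.715, -1.833, -0.657]
ft_force: [-0.5, -0.4, 0.3]
width: 39.7
```

Call:
send_rows(rows=[{"offset": [0, 0, 0], "twist": [0, 0, 0]}, {"offset": [0, 0, 0], "twist": [0, 0, 0]}, {"offset": [0, 0, 0], "twist": [0, 0, 0]}, {"offset": [0, 0, 0], "twist": [0, 0, 0]}, {"offset": [0, 0, 0], "twist": [0, 0, 0]}])

```text
t: 17.6
ee_pos: [556.6, -408.6, 549.4]
orientation: [-1.715, -1.833, -0.657]
ft_force: [-0.7, -0.1, 0.8]
width: 39.8
```

Run:
```python
from lev import *
lev('pics/s3.png')
RV=orient(syv,0,sx)
go(st(95,166,380),RV,12,'stage')
```

```text
t 17.65 lever est (np.float64(1.6938038449183659), np.float64(1.25)) 471
t 17.65 F [-0.3  0.1 -0.3] w 40.1 gp [ 547.3 -298.5  429.5] q [-0.74  0.53  1.21  0.52  1.95 -0.74]
stage n 12 offset m [0.0236, 0.0037, 0.0106] twist [-0.05, -3.55, -0.03]
```

View pics/s3.png

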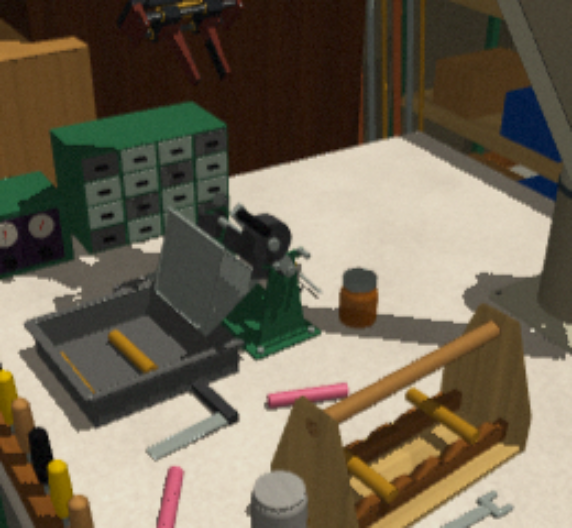

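Two bars tripped the scale. The bucket is fully over (1.25 rad), the bars are in the tote at (130,350) and by its wall at (75,370), and two remain in the carrier. Next is the reset.

Call:
send_rows(rows=[{"offset": [0.024, 0.004, 0.011], "twist": [0, -3.6, 0]}, {"offset": [0.024, 0.004, 0.011], "twist": [0, -3.6, 0]}, {"offset": [0.024, 0.004, 0.011], "twist": [0, -3.6, 0]}, {"offset": [0.024, 0.004, 0.011], "twist": [0, -3.6, 0]}, {"offset": [0.024, 0.004, 0.011], "twist": [0, -3.6, 0]}], gripper=0.05)

```text
t: 18.07
ee_pos: [567.3, -280.3, 570.5]
orientation: [-1.919, -2.037, -0.395]
ft_force: [-0.8, 0.8, -0.3]
width: 50.3
```

Call:
send_rows(rows=[{"offset": [0.024, 0.004, 0.011], "twist": [0, -3.6, 0]}, {"offset": [0.024, 0.004, 0.011], "twist": [0, -3.6, 0]}, {"offset": [0.024, 0.004, 0.011], "twist": [0, -3.6, 0]}, {"offset": [0.024, 0.004, 0.011], "twist": [0, -3.6, 0]}, {"offset": [0.024, 0.004, 0.011], "twist": [0, -3.6, 0]}])

```text
t: 18.48
ee_pos: [578.3, -143.1, 555.2]
orientation: [-2.104, -2.238, -0.088]
ft_force: [0.7, -0.7, -0.1]
width: 50.3
```

Run:
```python
from plan import *
RV=orient(syv,0,sx)
go(st(90,167,345),RV,4,'stage')
```

```text
t 18.48 F [ 0.7 -0.7 -0.1] w 50.3 gp [ 576.6 -128.6  392.8] q [-0.28  0.25  1.52  0.08  1.4  -0.36]
stage n 4 offset m [0.0098, -0.0003, 0.0124] twist [-0.07, -1.28, -0.15]
```

Call:
send_rows(rows=[{"offset": [0.01, 0, 0.0125], "twist": [0, -1.3, -0.2]}, {"offset": [0.01, 0, 0.0125], "twist": [0, -1.3, -0.2]}, {"offset": [0.01, 0, 0.0125], "twist": [0, -1.3, -0.2]}, {"offset": [0.01, 0, 0.0125], "twist": [0, -1.3, 0]}, {"offset": [0, 0, 0], "twist": [0, 0, 0]}])

```text
t: 18.9
ee_pos: [574.3, -92.1, 506.6]
orientation: [2.127, 2.305, -0.011]
ft_force: [0.4, -0.4, -0.2]
width: 49.9
```

Run:
```python
from plan import *
from workcell import optics; import cv2
im,d=optics.get_image('wrist'); cv2.imwrite('pics/w3.png',im)
RV=orient(syv,0,sx)
go(st(89,167,264),RV,5,'down')
```

```text
t 18.95 F [-0.1  0.4  0.2] w 50.4 gp [574.8 -94.2 344.9] q [-0.18  0.26  1.62 -0.01  1.26 -0.26]
down n 5 offset m [-0.0016, -0.0004, 0.0162] twist [-0.0, 0.09, 0.1]
```

View pics/w3.png

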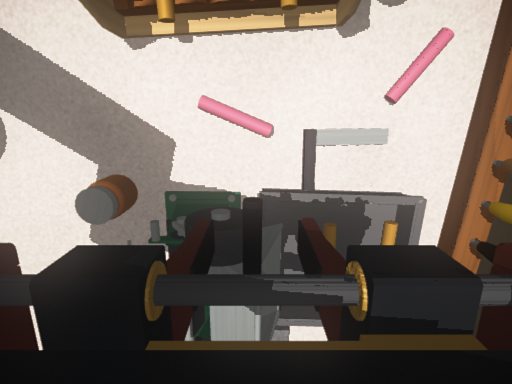

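The grip (column 253) sits centred between the fingers, and two bars are visible in the tote at (330,235) and (390,235). Descending.

Call:
send_rows(rows=[{"offset": [-0.0016, 0, 0.016], "twist": [0, 0.1, 0.1]}, {"offset": [-0.0016, 0, 0.016], "twist": [0, 0.1, 0.1]}, {"offset": [-0.0016, 0, 0.016], "twist": [0, 0.1, 0.1]}, {"offset": [-0.0016, 0, 0.016], "twist": [0, 0.1, 0.1]}, {"offset": [-0.001, 0, 0.012], "twist": [0, 0, 0]}])

```text
t: 19.37
ee_pos: [578.2, -103.7, 437.9]
orientation: [2.133, 2.293, 0.014]
ft_force: [-0.0, 0.7, 0.6]
width: 50.0
```

Run:
```python
from plan import *
RV=orient(syv,0,sx)
s=go(st(89,167,264),RV,1,'chk')
a0=np.arctan2(121,89)
# grip path: angle a0 -> lever
for L in(1.0,.75,.5,.25,.1,0):
    a=np.arctan2(122,-87)-L
    s=go(st(150*np.cos(a)-15,167,145+150*np.sin(a)),RV,5,'L%.2f'%L,s)
```

```text
t 19.37 F [-0.   0.7  0.6] w 50.0 gp [ 580.3 -103.7  274.9] q [-0.2   0.33  1.69  0.    1.11 -0.27]
chk n 1 offset m [0.0024, -0.005, 0.0108] twist [0.75, 0.07, 0.02]
L1.00 n 5 offset m [0.0, -0.0097, -0.0041] twist [0.0, 0.0, 0.0]
L0.75 n 5 offset m [-0.0, -0.0072, -0.0019] twist [0.0, 0.0, 0.0]
L0.50 n 5 offset m [-0.0, -0.0075, -0.0] twist [0.0, 0.0, 0.0]
L0.25 n 5 offset m [-0.0, -0.0073, 0.0018] twist [0.0, 0.0, 0.0]
L0.10 n 5 offset m [0.0, -0.0041, 0.0019] twist [0.0, 0.0, 0.0]
L0.00 n 5 offset m [0.0, -0.0025, 0.0016] twist [0.0, 0.0, 0.0]
```

Call:
send_rows(rows=[{"offset": [0.002, -0.004, 0.006], "twist": [0.5, 0, 0]}, {"offset": [0, -0.004, 0.004], "twist": [0.2, 0, 0]}, {"offset": [0, -0.005, 0], "twist": [0, 0, 0]}, {"offset": [0, -0.005, 0], "twist": [0, 0, 0]}, {"offset": [0, -0.005, -0.002], "twist": [0, 0, 0]}])

```text
t: 19.78
ee_pos: [554.3, -105.3, 429.1]
orientation: [-2.142, -2.298, 0.001]
ft_force: [6.8, 0.9, -3.2]
width: 50.1
```

Call:
send_rows(rows=[{"offset": [0, -0.006, -0.003], "twist": [0, 0, 0]}, {"offset": [0, -0.006, -0.003], "twist": [0, 0, 0]}, {"offset": [0, -0.006, -0.003], "twist": [0, 0, 0]}, {"offset": [0, -0.006, -0.003], "twist": [0, 0, 0]}, {"offset": [0, -0.006, -0.003], "twist": [0, 0, 0]}])

```text
t: 20.2
ee_pos: [525.1, -107.2, 449.0]
orientation: [2.132, 2.288, 0.019]
ft_force: [5.5, -1.0, -3.0]
width: 50.0
```

```bash
cat > rs.py <<'E'
from lev import *
lev()
RV=orient(syv,0,sx)
o=ctrl.get_obs(); p=o['ee_pos']; g=p+163*R.from_rotvec(o['orientation']).as_matrix()[:,2]
print('gp stand',(g-S)@sx,(g-S)@syv,g[2])
E
python3 rs.py
```

```text
t 20.25 lever est (np.float64(4.0422258499513335), np.float64(1.05)) 579
gp stand 42.94336326925086 164.49025515248246 286.76552888405445
```

Call:
send_rows(rows=[{"offset": [0, -0.0065, 0], "twist": [0, 0, 0]}, {"offset": [0, -0.0065, 0], "twist": [0, 0, 0]}, {"offset": [0, -0.0065, 0], "twist": [0, 0, 0]}, {"offset": [0, -0.0065, 0], "twist": [0, 0, 0]}, {"offset": [0, -0.0065, 0], "twist": [0, 0, 0]}])

```text
t: 20.67
ee_pos: [496.5, -108.7, 457.8]
orientation: [2.114, 2.269, 0.052]
ft_force: [5.4, 0.7, 0.5]
width: 49.9
```

Call:
send_rows(rows=[{"offset": [0, -0.0065, 0], "twist": [0, 0, 0]}, {"offset": [0, -0.0065, 0], "twist": [0, 0, 0]}, {"offset": [0, -0.0065, 0], "twist": [0, 0, 0]}, {"offset": [0, -0.0065, 0], "twist": [0, 0, 0]}, {"offset": [0, -0.0065, 0], "twist": [0, 0, 0]}])

```text
t: 21.08
ee_pos: [466.3, -110.3, 462.9]
orientation: [2.101, 2.256, 0.076]
ft_force: [4.1, 0.5, -1.3]
width: 49.6
```

```bash
python3 rs.py
```

```text
t 21.1333 lever est (np.float64(3.8265812968131057), np.float64(0.725)) 604
gp stand -7.044334927614142 164.60582287617143 300.37345112466386
```

Run:
```python
from plan import *
RV=orient(syv,0,sx)
s=go(st(-42,166,284),RV,5,'a')
s=go(st(-75,166,276),RV,5,'b',s)
s=go(st(-95,166,268),RV,5,'c',s)
```

```text
t 21.13 F [ 1.6 -0.1  1.9] w 50.2 gp [ 477.5 -110.9  300.4] q [-0.26  0.12  1.9   0.02  1.05 -0.34]
a n 5 offset m [-0.0, -0.0047, 0.003] twist [0.85, 0.11, -0.01]
b n 5 offset m [-0.0, -0.0066, 0.0016] twist [0.0, 0.0, 0.0]
c n 5 offset m [-0.0, -0.004, 0.0016] twist [0.0, 0.0, 0.0]
```

Call:
send_rows(rows=[{"offset": [0, -0.0055, 0.005], "twist": [0.9, 0.1, 0]}, {"offset": [0, -0.0055, 0.004], "twist": [0.9, 0.1, 0]}, {"offset": [0, -0.0055, 0.004], "twist": [0.9, 0.1, 0]}, {"offset": [0, -0.0055, 0.004], "twist": [0.9, 0.1, 0]}, {"offset": [0, -0.0055, 0.004], "twist": [0.9, 0.1, 0]}])

```text
t: 21.55
ee_pos: [442.0, -113.0, 447.2]
orientation: [2.131, 2.289, 0.01]
ft_force: [4.6, 0.1, 2.7]
width: 49.9
```

```bash
python3 rs.py;  python3 - <<'E'
from plan import *
RV=orient(syv,0,sx)
s=go(st(-88,166,273),RV,5,'b')
E
```

```text
t 21.6 lever est (np.float64(4.406213038869639), np.float64(0.47500000000000003)) 658
gp stand -42.45696590470802 164.4784552995513 282.94212954066325
t 21.60 F [ 0.2  0.4 -0.2] w 50.2 gp [ 442.2 -113.6  282.9] q [-0.28  0.11  1.95 -0.    1.07 -0.35]
b n 5 offset m [0.0001, -0.0088, 0.0019] twist [0.11, 0.06, -0.01]
```

Call:
send_rows(rows=[{"offset": [0, -0.007, 0.002], "twist": [0.2, 0, 0]}, {"offset": [0, -0.007, 0.002], "twist": [0.2, 0, 0]}, {"offset": [0, -0.007, 0.003], "twist": [0.2, 0, 0]}, {"offset": [0, -0.007, 0.003], "twist": [0.2, 0, 0]}, {"offset": [0, -0.007, 0.003], "twist": [0.2, 0, 0]}])

```text
t: 22.02
ee_pos: [402.1, -115.5, 430.6]
orientation: [-2.136, -2.295, 0.02]
ft_force: [2.8, -0.9, 0.1]
width: 49.6
```

Call:
send_rows(rows=[{"offset": [0, -0.006, 0.003], "twist": [0.2, 0, 0]}, {"offset": [0, -0.005, 0.003], "twist": [0, 0, 0]}, {"offset": [0, -0.003, 0.002], "twist": [0, 0, 0]}, {"offset": [0, 0, 0], "twist": [0, 0, 0]}, {"offset": [0, 0, 0], "twist": [0, 0, 0]}])

```text
t: 22.43
ee_pos: [383.3, -116.6, 420.1]
orientation: [-2.132, -2.288, 0.029]
ft_force: [2.0, 0.9, 1.4]
width: 49.9
```

```bash
python3 rs.py
```

```text
t 22.4833 lever est (np.float64(4.5304017190011905), np.float64(0.0)) 676
gp stand -105.12148412225807 165.3755841101299 257.1460980977289
```

Call:
send_rows(rows=[{"offset": [0, 0.006, 0], "twist": [-0.3, 0, 0]}, {"offset": [0, 0.005, 0], "twist": [0, 0, 0]}, {"offset": [0, 0.002, -0.01], "twist": [0, 0, 0]}, {"offset": [0, 0, -0.02], "twist": [0, 0, 0]}, {"offset": [0, 0, -0.02], "twist": [0, 0, 0]}])

```text
t: 22.9
ee_pos: [398.0, -114.7, 466.9]
orientation: [-2.126, -2.283, 0.033]
ft_force: [0.3, -0.3, 0.2]
width: 50.2
```

Call:
send_rows(rows=[{"offset": [0, 0, -0.03], "twist": [0, 0, 0]}, {"offset": [0, 0, -0.03], "twist": [0, 0, 0]}, {"offset": [0, 0, -0.03], "twist": [0, 0, 0]}, {"offset": [0, 0, -0.03], "twist": [0, 0, 0]}, {"offset": [0, 0, -0.02], "twist": [0, 0, 0]}])

```text
t: 23.32
ee_pos: [404.0, -113.9, 611.5]
orientation: [-2.118, -2.279, 0.04]
ft_force: [1.3, -0.3, 0.1]
width: 50.2
```

Call:
send_rows(rows=[{"offset": [0, 0, 0], "twist": [0, 0, 0]}, {"offset": [0, 0, 0], "twist": [0, 0, 0]}, {"offset": [0, 0, 0], "twist": [0, 0, 0]}, {"offset": [0, 0, 0], "twist": [0, 0, 0]}, {"offset": [0, 0, 0], "twist": [0, 0, 0]}])

```text
t: 23.73
ee_pos: [405.4, -113.5, 613.0]
orientation: [-2.119, -2.281, 0.039]
ft_force: [0.1, -0.2, 0.6]
width: 50.0
```

Call:
send_rows(rows=[{"offset": [0, 0, 0], "twist": [0, 0, 0]}, {"offset": [0, 0, 0], "twist": [0, 0, 0]}, {"offset": [0, 0, 0], "twist": [0, 0, 0]}, {"offset": [0, 0, 0], "twist": [0, 0, 0]}, {"offset": [0, 0, 0], "twist": [0, 0, 0]}])

```text
t: 24.15
ee_pos: [405.3, -113.5, 609.3]
orientation: [-2.114, -2.276, 0.044]
ft_force: [-1.0, -0.9, -0.2]
width: 50.0
```

```bash
python3 rs.py
python3 - <<'E'
from lev import *
ims=[optics.get_image(c)[0] for c in('scene','top')]
cv2.imwrite('pics/end.png',np.hstack([cv2.resize(ims[0][70:330,110:370],(400,400)),cv2.resize(ims[1][90:290,160:400],(400,400))]))
print(ctrl.get_obs()['ft_force'])
E
```

```text
t 24.2 lever est (np.float64(2.527524192506706), np.float64(0.0)) 549
gp stand -86.4889231156542 168.1959600610167 446.49448812316723
[0.11441303 0.60558257 0.17286155]
```

View pics/end.png

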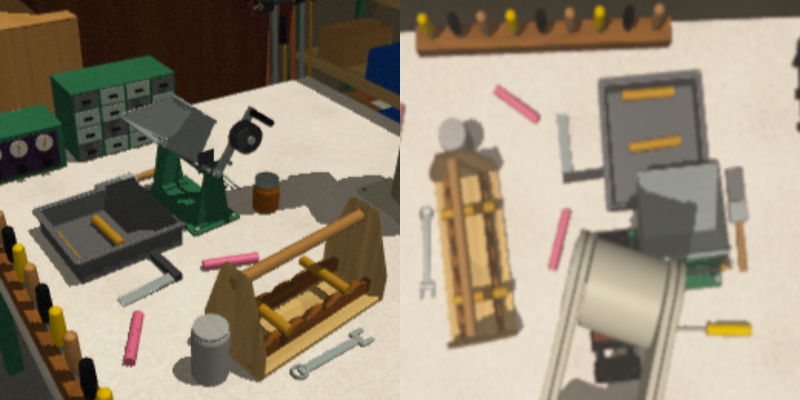

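The final views show the bucket upright and empty, two bars in the tote at (650,95) and (655,143), two in the carrier's outer notches, and the other tools where they were.

```bash
python3 -c "
from workcell import ctrl; print(ctrl.close_job())"
```

```text
the job is handed in; nothing more can be done
None
```

The job is done and handed in at about 24 s of the 72 s allowed. I took the two inner bars from under the carrier's handle and let each go low in the bucket's mouth. The second bar tripped the bucket with the hand clear, and it dumped both bars into the grey tote. I then swung the lever back with the fingers around its grip, pushing with about 7 N at most, and lifted clear.

**Last checks:**
- The lever read about 0 rad at two looks 1.7 s apart; the second was with the hand clear.
- The bucket was upright and empty.
- Two bars were in the tote and two were still in the carrier's outer notches.
- The other tools and containers looked unmoved by eye; I did not measure their positions.
- The robot was touching nothing, and the wrist force was near 0.

**One slip:** on the first reach under the handle, a finger leaned on the neighbouring bar with about 25 N. I backed off and corrected the position, and that bar stayed in its notch.

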